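Load the exercise tray into the box trainer

ROBOT

A 7-joint arm with a two-finger parallel gripper is mounted at the origin on the work surface. World frame = base frame: x ahead of the robot, y to its left, z up, the work surface at z = 0. Lengths are in m, angles in rad, forces in N, time in s.
With the tool pointing down it reaches from about 0.4 to 0.85 m from the base axis. Payload 4.4 kg.
Tool frame: the origin (TCP) lies midway between the tips of the shut fingers; the grasp point (between the pads) lies 19 mm behind it; y points along the fingers, z is the direction in which the jaws open and shut, and the axes are right-handed (so a half turn about y gives the same grasp; the last joint's range is limited). The gripper opens to 94 mm and grips with 3 to 60 N. Pads are 16 mm wide; open, the fingers measure 119 mm over their backs; the gripper's body (75 mm by 177 mm) begins 78 mm behind the grasp point.
Start: joints at [-1.377, 0.628, 0.038, 1.517, -0.027, 0.996, -0.02], TCP at [0.167, 0.628, 0.205] pointing down, gripper open.
Joint ranges: [-3.06, 3.06], [-0.37, 2.12], [-1.25, 1.32], [0.18, 2.47], [-1.1, 4.24], [0.23, 1.98], [-2.94, 2.94]. Speed limits (rad/s): [2.57, 2.57, 3.14, 3.14, 3.14, 3.14, 3.14].

INTERFACE

Orientations are given as a 3x3 rotation matrix whose columns are the frame's x, y, z axes.
In Python, from plant import manip gives the robot as it stands. The module is installed in compiled form; this text tells all that it offers.
- The arm moves only by the tool apply_moves, never from a script. Its argument "increments" is a list that holds one entry, the list of rows, each a list of 7 numbers: the shift along the tool's x, y, z in m, then the turn, a rotation vector about the tool's x, y, z in rad, then the finger opening in m, from 0 to 0.094. In form: [[[x, y, z, rx, ry, rz, fingers], ...]]. A call has 1 to 5 rows; each row shifts and turns the commanded pose from where the row before left it, along the tool's axes as they then stand; what a row does not reach is not made up. A row lasts 1/8 s, in which the tool goes at most 62.5 mm and 10.7 degrees, less where a joint would pass 70% of its speed; a pose out of reach is approached as far as the arm can. A call is refused whole if a number of a shift passes 0.0625 or a number of a turn 0.188, either way. A call with a gripper value outside its range is refused whole. The fingers move at their own pace and stop on an object; the grip force is fixed at half the most. Time passes only in rows, so rows that do not move let the fingers close. It gives the time, the measured TCP pose, the force and the opening at its end, in the units of the state.
- manip.state(): the state, without advancing time (a new reading comes with each control period).
- manip.get_image(name): name is "side" or "top" or "wrist"; returns a dict with "color" (420x560x3 uint8, red, green, blue), "intrinsics" (3x3 intrinsics, pixels), "distortion" ([k1, k2, p1, p2, k3] as OpenCV has them; the pictures are not rectified), "T" (4x4, takes a point from camera to world coordinates); the wrist camera has in their place "hand_eye" (4x4, takes a point from camera to tool coordinates, whose origin is the TCP and whose axes are the tool frame's). Camera axes: x right, y down, z forward; pixel columns grow to the right and rows downward; lengths in m; the calibration is good to about 2 mm. A picture is of the moment at which its call begins: read the wrist's pose just before it. There is no depth.
- manip.job_done(): hands the job in, once; it reports no verdict.
The state is a dict: "t": time; "joint_positions": joint angles; "joint_vel": joint speeds; "effort": joint torques, N m; "eef_pos": TCP position; "tool_rot": TCP orientation; "force": force on the tool from outside, world axes, zero at the start; "wrist_torque": the same for the moment, N m; "gripper_width": finger opening in m.
Only numpy, scipy, OpenCV 4.12 (cv2) and the standard library are available. Lean on these libraries where they do the work, as an engineer would, in place of code of your own. Each camera call takes 0.05 s, during which the arm holds its last target. There are 200 camera calls.

TASK

Load the exercise tray into the box trainer: raise its front edge onto the trainer's board, slide it in between the side guides and under the flange of the rear stop until it is fully home against the stop and lies flat, then let go. Slide it rather than carrying it through the air, feel for the stop and for snags, and never force it (a light hand, well under 25 N). Keep the little cup standing on the tray and leave the bottle, the grasper and the dish alone.

Things in the scene. Friction and masses are not known exactly. Their poses are not given: they have to be found in the camera images.
- trainer: Fixed box trainer: plywood board 460 x 300, 12 thick, on levelling feet (its top is 12 to 18 above the table: the step). Origin: underside of the board, middle of the loading edge; x points inwards, the way the tray goes in; z up. Four posts at x = 200 and 447, y = +-137, carry a clear roof (starts at x = 186, underside 202 up) with a clear dome. Guides and rear stop: see sill
- tray: Loose light grey plastic tray 260 long, 160 wide, rim 18 high, floor 4 thick, 0.14 to 0.25 kg, balanced near its middle. Origin: middle of its underside; x points to its front, z up. The lowest 4 mm of the front edge slope up at 25 degrees. A fixed ivory peg block (70 long, 95 wide, 20 high, six pegs 26 high on it) is centred at x = 65; a grip block stands at the rear, see tray_grip
- tray_grip (a point): Where to hold the black grip block at the tray's rear, 34 above the underside, x = -100 on the tray; axes as the tray's. The block is upright, 40 along x and 20 across, from the tray floor (4 above the underside) to 48 above the underside. Nothing but the low rim stands within 55 of it across
- tray_front (a point): Middle of the tray's front end, at the height of the underside (x = 130 on the tray). Axes as the tray's
- tray_back (a point): Middle of the tray's rear end, on the underside (x = -130 on the tray). Axes as the tray's
- sill (a point): Middle of the top of the board's loading edge; axes as the trainer's. Side guides, 10 high, run from x = 90 to 340, inner faces at y = +-84; before x = 90 they flare to +-99 at 46. Across them the rear stop, a rigid aluminium angle, is clamped in slots, its face anywhere from x = 315 to 345: it is not measured, feel for it. Its flange reaches 16 out, 21 above the board
- bay (a point): Mark on the middle of the board's top at x = 330, z = 12 in the trainer's frame; axes as the trainer's. It is fixed to the board, halfway along the rear stop's setting range; the stop's face itself may be up to 15 before or behind it
- cup: Small white plastic cup, 38 across, 45 high, 0.03 kg, standing loose on the tray floor between the grip block and the peg block. Origin: middle of its underside
- bottle: Bystander: white wash bottle, 60 across, 150 high. Origin: middle of its underside
- grasper: Bystander: keyhole-surgery grasper lying flat, thin steel shaft and two black finger loops, about 310 long, 90 wide, 12 high. Origin: on the table near its hinge, x along the shaft
- dish: Bystander: small steel dish, 90 across, 22 high. Origin: middle of its underside
Mind the look-alikes: they are no part of the job. Several things have the shape of the cup; the one meant has the colours described above.

How it is judged:
By the outcome, as a careful person would: the job done as asked, in the order asked, and still so for the second after the job is handed in, with the robot touching nothing.
It also fails if it takes over 58 s, if anything falls off the work surface, if the arm or the gripper's body presses on something with over 40 N, if the wrist force passes 120 N, or if a joint passes its speed limit or range.

## Working session

There is one attempt and no reset: what is moved stays moved. The work goes in short steps, Python scripts to look and compute and a tool call to move; the robot and the scene stay as the last step left them, time stands still between calls to the robot, and variables do not carry over. Pictures are saved under pics/ and viewed, about 8 in all and at most 12, crops included, and the job is handed in when it is done.

Besides the shell and the picture viewer there is one more tool, called after ">>>" as name([rows], argument=value, ...), one row to a line, values as JSON. apply_moves: Moves the arm, as the interface text tells. Its arguments: {"type":"object","properties":{"increments":{"type":"array"}},"required":["increments"]}

```bash
mkdir -p pics; cat > h.py <<'E'
import numpy as np, cv2
from plant import manip
def snap(name,fn):
    s=manip.state(); d=manip.get_image(name)
    if "T" in d: T=np.array(d["T"])
    else:
        W=np.eye(4); W[:3,:3]=s["tool_rot"]; W[:3,3]=s["eef_pos"]; T=W@np.array(d["hand_eye"])
    np.savez(f"pics/{fn}.npz",c=d["color"],K=d["intrinsics"],D=d["distortion"],T=T)
    cv2.imwrite(f"pics/{fn}.png",np.array(d["color"])[:,:,::-1])
def load(fn): return np.load(f"pics/{fn}.npz")
def p2w(fn,uv,z):
    d=load(fn); n=cv2.undistortPoints(np.array(uv,float).reshape(-1,1,2),d["K"],d["D"]).reshape(-1,2)
    r=np.c_[n,np.ones(len(n))]@d["T"][:3,:3].T; o=d["T"][:3,3]
    return o+r*((np.broadcast_to(z,len(n))-o[2])/r[:,2])[:,None]
def w2p(fn,P):
    d=load(fn); Ti=np.linalg.inv(d["T"])
    return cv2.projectPoints(np.array(P,float),cv2.Rodrigues(Ti[:3,:3])[0],Ti[:3,3],d["K"],d["D"])[0].reshape(-1,2)
def crop(fn,u0,v0,u1,v1,k,out):
    c=cv2.imread(f"pics/{fn}.png")[v0:v1,u0:u1]; cv2.imwrite(f"pics/{out}.png",cv2.resize(c,None,fx=k,fy=k,interpolation=cv2.INTER_CUBIC))
E
python3 - <<'E'
from h import *
import cv2
for n in("top","side"):snap(n,n+"0")
a=cv2.imread("pics/top0.png");cv2.imwrite("pics/top0b.png",cv2.resize(a,None,fx=1.42,fy=1.42,interpolation=cv2.INTER_CUBIC))
a=cv2.imread("pics/side0.png");cv2.imwrite("pics/side0b.png",cv2.resize(a,None,fx=1.42,fy=1.42,interpolation=cv2.INTER_CUBIC))
s=manip.state();print(s["t"],s["tool_rot"],s["force"],s["eef_pos"])
for n in("top0","side0"):print(load(n)["T"])
E
```

```text
0.1 [[ 9.66433361e-01 -4.20918922e-04  2.56917072e-01]
 [-2.56917417e-01 -1.59692503e-03  9.66432041e-01]
 [ 3.48776986e-06 -9.99998636e-01 -1.65146303e-03]] [-0.11061141 -0.21319517  0.84269278] [0.16680125 0.62762716 0.20467768]
[[-0.02192975 -0.99157924  0.12763113  0.43317176]
 [-0.99930197  0.02560223  0.0272049  -0.0602897 ]
 [-0.03024345 -0.12694544 -0.99144853  1.08855236]
 [ 0.          0.          0.          1.        ]]
[[ 0.91249471 -0.31860242  0.25660456  0.33793379]
 [-0.40876617 -0.68520501  0.60283025 -0.62766095]
 [-0.01623644 -0.65497068 -0.75547984  0.78016115]
 [ 0.          0.          0.          1.        ]]
```

View pics/top0b.png

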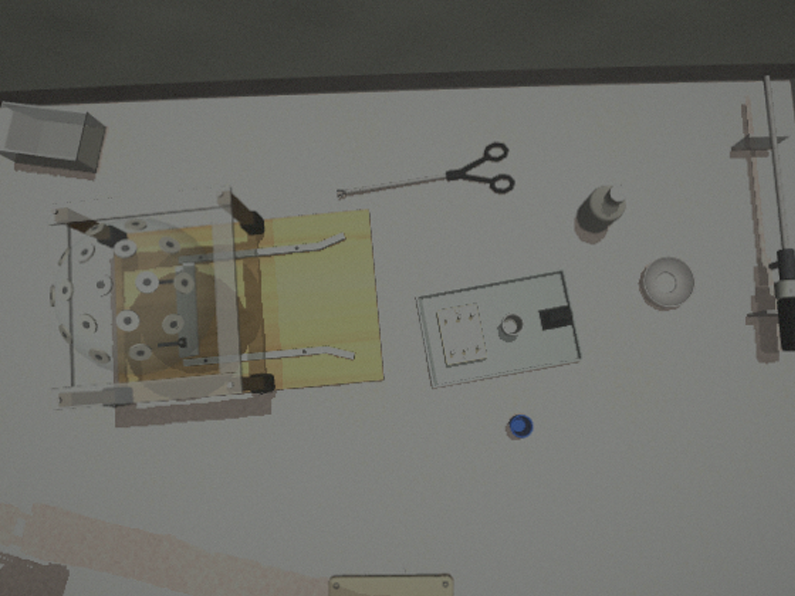

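View pics/side0b.png

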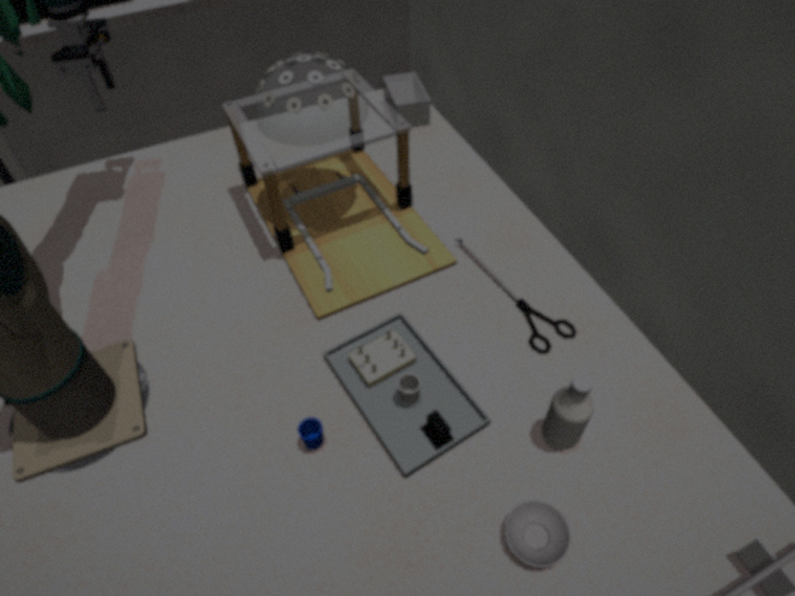

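Top view (1.42x): board loading edge runs (370,210)-(383,380). Tray corners are about (417,297), (563,271), (580,360) and (434,387), grip block top near (555,317), white cup at (511,325). A grasper lies at the top, with the bottle and dish to the right. The side view agrees.

```bash
python3 - <<'E'
from h import *
k=1.42
P=lambda l,z,f="top0":p2w(f,np.array(l)/k,z)
np.set_printoptions(precision=4,suppress=True)
def rig(model,W):
    m=np.array(model);mc=m-m.mean(0);w=W[:,:2];wc=w-w.mean(0)
    z=(mc[:,0]-1j*mc[:,1])@(wc[:,0]+1j*wc[:,1]);a=np.angle(z)
    R=np.array([[np.cos(a),-np.sin(a)],[np.sin(a),np.cos(a)]])
    t=w.mean(0)-R@m.mean(0);print("deg",np.degrees(a),"t",t,"res",np.abs(w-(m@R.T+t)).max());return a,t
for f,tr,bd in(("top0",[(417,297),(563,271),(580,360),(434,387)],[(370,210),(383,380)]),("side0",[(325,354),(402,316),(489,422),(405,475)],[(318,318),(455,262)])):
    T=P(tr,.018,f);print(T)
    B=P(bd,.015,f);print("board",B,np.linalg.norm(B[0]-B[1]))
    m=[(.13,-.08),(-.13,-.08),(-.13,.08),(.13,.08)] if f=="top0" else [(.13,.08),(.13,-.08),(-.13,-.08),(-.13,.08)]
    rig(m,T)
    b=[(0,-.15),(0,.15)] if f=="top0" else [(0,.15),(0,-.15)]
    rig(b,B)
print(P([(346,236),(355,355),(328,242),(325,352)],.025))
print(P([(555,317)],.048),P([(511,325)],.049))
# sanity
for n in("top0",):print(w2p(n,[[.6,0,.0]])*k)
E
```

```text
[[ 0.5644 -0.0558  0.018 ]
 [ 0.6028 -0.3071  0.018 ]
 [ 0.4505 -0.3276  0.018 ]
 [ 0.4111 -0.0806  0.018 ]]
board [[0.7206 0.0228 0.015 ]
 [0.4247 0.0053 0.015 ]] 0.29640842515551025
deg 98.74800488746274 t [ 0.5072 -0.1928] res 0.005830193130531958
deg 93.38649465631784 t [0.5726 0.0141] res 0.0017926515813601052
[[ 0.4146 -0.0871  0.018 ]
 [ 0.5679 -0.0666  0.018 ]
 [ 0.6054 -0.3156  0.018 ]
 [ 0.4522 -0.3389  0.018 ]]
board [[ 0.4285 -0.0045  0.015 ]
 [ 0.7189  0.0161  0.015 ]] 0.29111514007427297
deg 98.42633186319077 t [ 0.51   -0.2021] res 0.004820816607516071
deg 94.05514953208754 t [0.5737 0.0058] res 0.0044313080937675164
[[0.673  0.0643 0.025 ]
 [0.4676 0.0512 0.025 ]
 [0.6633 0.0957 0.025 ]
 [0.4738 0.1021 0.025 ]]
[[ 0.5216 -0.2829  0.048 ]] [[ 0.5101 -0.2096  0.049 ]]
[[384.7267 278.877 ]]
```

```bash
cat > plan.py <<'E'
from h import *
from scipy.spatial.transform import Rotation as Ro
def down(yawz,pitch=0):
    "tool y down, tool z at world yaw yawz (deg); pitch = turn about tool z (deg)"
    a=np.radians(yawz);z=np.array([np.cos(a),np.sin(a),0]);y=np.array([0,0,-1.]);
    return np.c_[np.cross(y,z),y,z]@Ro.from_rotvec([0,0,np.radians(pitch)]).as_matrix()
def plan(way,step=.058,turn=.17,f=.094,p0=None,R0=None):
    s=manip.state();p=np.array(s["eef_pos"]) if p0 is None else p0;R=np.array(s["tool_rot"]) if R0 is None else R0
    for P,Q in way:
        P=np.array(P);rv=Ro.from_matrix(R.T@Q).as_rotvec()
        n=max(1,int(np.ceil(max(np.linalg.norm(P-p)/step,np.linalg.norm(rv)/turn))))
        dr=rv/n
        print("->",P,n)
        for i in range(n):
            print([round(float(v),4) for v in np.r_[R.T@(P-p)/n,dr]]+[f])
            R=R@Ro.from_rotvec(dr).as_matrix()
        p=P
E
python3 - <<'E'
from plan import *
R0=np.array(manip.state()["tool_rot"])
plan([((.167,.628,.40),R0),((.38,.2,.40),down(40)),((.5235,-.27,.30),down(8.6))])
E
```

```text
-> [0.167 0.628 0.4  ] 4
[0.0, -0.0488, 0.0, 0.0, 0.0, 0.0, 0.094]
[0.0, -0.0488, 0.0, 0.0, 0.0, 0.0, 0.094]
[0.0, -0.0488, 0.0, 0.0, 0.0, 0.0, 0.094]
[0.0, -0.0488, 0.0, 0.0, 0.0, 0.0, 0.094]
-> [0.38 0.2  0.4 ] 9
[0.0351, 0.0001, -0.0399, 0.0002, 0.0681, 0.0001, 0.094]
[0.0377, 0.0001, -0.0374, 0.0002, 0.0681, 0.0001, 0.094]
[0.0402, 0.0, -0.0347, 0.0002, 0.0681, 0.0001, 0.094]
[0.0425, 0.0, -0.0319, 0.0002, 0.0681, 0.0001, 0.094]
[0.0445, 0.0, -0.029, 0.0002, 0.0681, 0.0001, 0.094]
[0.0464, 0.0, -0.0259, 0.0002, 0.0681, 0.0001, 0.094]
[0.048, 0.0, -0.0227, 0.0002, 0.0681, 0.0001, 0.094]
[0.0495, 0.0, -0.0193, 0.0002, 0.0681, 0.0001, 0.094]
[0.0507, 0.0, -0.0159, 0.0002, 0.0681, 0.0001, 0.094]
-> [ 0.5235 -0.27    0.3   ] 9
[0.0503, 0.0111, -0.0214, -0.0, 0.0609, 0.0, 0.094]
[0.0515, 0.0111, -0.0183, -0.0, 0.0609, 0.0, 0.094]
[0.0525, 0.0111, -0.0151, -0.0, 0.0609, 0.0, 0.094]
[0.0533, 0.0111, -0.0119, -0.0, 0.0609, 0.0, 0.094]
[0.0539, 0.0111, -0.0086, -0.0, 0.0609, 0.0, 0.094]
[0.0543, 0.0111, -0.0053, -0.0, 0.0609, 0.0, 0.094]
[0.0546, 0.0111, -0.002, -0.0, 0.0609, 0.0, 0.094]
[0.0546, 0.0111, 0.0013, -0.0, 0.0609, 0.0, 0.094]
[0.0544, 0.0111, 0.0047, -0.0, 0.0609, 0.0, 0.094]
```

>>> apply_moves([
  [[0, -0.049, 0, 0, 0, 0, 0.094], [0, -0.049, 0, 0, 0, 0, 0.094], [0, -0.049, 0, 0, 0, 0, 0.094], [0, -0.049, 0, 0, 0, 0, 0.094]],
])

```text
t: 0.6
eef_pos: [0.1668, 0.6278, 0.4027]
tool_rot: [[0.966, -0.0, 0.257], [-0.257, -0.001, 0.966], [-0.0, -1.0, -0.001]]
force: [0.0, 0.4, 0.3]
gripper_width: 0.0942
```

>>> apply_moves([
  [[0.035, 0, -0.04, 0, 0.068, 0, 0.094], [0.038, 0, -0.037, 0, 0.068, 0, 0.094], [0.04, 0, -0.035, 0, 0.068, 0, 0.094], [0.0425, 0, -0.032, 0, 0.068, 0, 0.094], [0.0445, 0, -0.029, 0, 0.068, 0, 0.094]],
])

```text
t: 1.23
eef_pos: [0.2858, 0.3885, 0.4012]
tool_rot: [[0.824, -0.0, 0.566], [-0.566, -0.0, 0.824], [0.0, -1.0, -0.0]]
force: [-0.1, 0.3, 0.7]
gripper_width: 0.094
```

>>> apply_moves([
  [[0.0465, 0, -0.026, 0, 0.068, 0, 0.094], [0.048, 0, -0.0225, 0, 0.068, 0, 0.094], [0.0495, 0, -0.0195, 0, 0.068, 0, 0.094], [0.0505, 0, -0.016, 0, 0.068, 0, 0.094]],
])

```text
t: 1.72
eef_pos: [0.3802, 0.1984, 0.4014]
tool_rot: [[0.642, -0.0, 0.767], [-0.767, 0.0, 0.642], [-0.0, -1.0, -0.0]]
force: [1.2, -1.6, 0.4]
gripper_width: 0.094
```

>>> apply_moves([
  [[0.05, 0.011, -0.0215, 0, 0.061, 0, 0.094], [0.0515, 0.011, -0.018, 0, 0.061, 0, 0.094], [0.0525, 0.011, -0.015, 0, 0.061, 0, 0.094], [0.0535, 0.011, -0.012, 0, 0.061, 0, 0.094], [0.054, 0.011, -0.0085, 0, 0.061, 0, 0.094]],
])

```text
t: 2.35
eef_pos: [0.4601, -0.0624, 0.346]
tool_rot: [[0.383, 0.0, 0.924], [-0.924, 0.0, 0.383], [-0.0, -1.0, 0.0]]
force: [1.2, 0.4, -0.7]
gripper_width: 0.0941
```

>>> apply_moves([
  [[0.0545, 0.011, -0.0055, 0, 0.061, 0, 0.094], [0.0545, 0.011, -0.002, 0, 0.061, 0, 0.094], [0.0545, 0.011, 0.0015, 0, 0.061, 0, 0.094], [0.0545, 0.011, 0.0045, 0, 0.061, 0, 0.094], [0, 0, 0, 0, 0, 0, 0.094]],
])

```text
t: 2.98
eef_pos: [0.5222, -0.2744, 0.3007]
tool_rot: [[0.143, -0.004, 0.99], [-0.99, -0.002, 0.143], [0.002, -1.0, -0.004]]
force: [-0.3, 1.8, -0.0]
gripper_width: 0.0941
```

```bash
python3 - <<'E'
from plan import *
snap("wrist","w1");a=cv2.imread("pics/w1.png");cv2.imwrite("pics/w1b.png",cv2.resize(a,None,fx=1.42,fy=1.42))
s=manip.state();print(s["t"],s["eef_pos"],s["tool_rot"],s["force"])
E
```

```text
3.025 [ 0.52260511 -0.27154691  0.30120428] [[ 1.46193465e-01 -2.70613366e-03  9.89252318e-01]
 [-9.89255949e-01 -2.46255799e-05  1.46193934e-01]
 [-3.71259414e-04 -9.99996338e-01 -2.68065892e-03]] [-0.60574501 -0.85220576  0.20429771]
```

View pics/w1b.png

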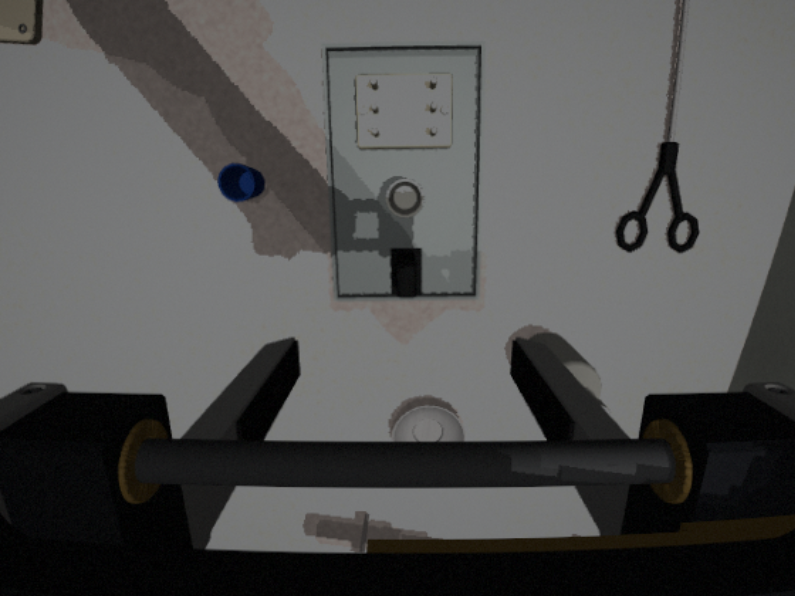

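Wrist view (1.42x): tray corners (326,48), (480,46), (475,295), (338,297), with the grip block top's front edge at (392,249)-(421,249) and the cup at (405,196).

```bash
python3 - <<'E'
from plan import *
np.set_printoptions(precision=4,suppress=True)
k=1.42
T=p2w("w1",np.array([(326,48),(480,46),(475,295),(338,297)])/k,.018);print(T)
g=p2w("w1",np.array([(392,249),(421,249)])/k,.048);print("grip front top",g,g.mean(0))
c=T.mean(0);d=(T[0]+T[1]-T[2]-T[3])[:2];yaw=np.degrees(np.arctan2(d[1],d[0]));print("tray c",c,yaw,np.linalg.norm(d)/2)
u=d/np.linalg.norm(d);G=c[:2]-.1*u;print("grip",G,"from block",g.mean(0)[:2]-.02*u)
E
```

```text
[[ 0.4163 -0.0805  0.018 ]
 [ 0.5649 -0.0573  0.018 ]
 [ 0.6045 -0.3047  0.018 ]
 [ 0.4559 -0.3287  0.018 ]]
grip front top [[ 0.5078 -0.2634  0.048 ]
 [ 0.5365 -0.2592  0.048 ]] [ 0.5222 -0.2613  0.048 ]
tray c [ 0.5104 -0.1928  0.018 ] 99.07251192505113 0.25094134167373144
grip [ 0.5262 -0.2915] from block [ 0.5253 -0.2811]
```

```bash
python3 - <<'E'
from plan import *
np.set_printoptions(precision=1,suppress=True)
from scipy.optimize import least_squares
k=1.42
print(load("w1")["T"][:3,3])
def pts(p,m):
    c,s=np.cos(p[2]),np.sin(p[2]);m=np.array(m);return np.c_[m[:,0]*c-m[:,1]*s+p[0],m[:,0]*s+m[:,1]*c+p[1],m[:,2]]
rim=[(.13,.08,.018),(.13,-.08,.018),(-.13,-.08,.018),(-.13,.08,.018)]
top=np.array([(417,297),(563,271),(580,360),(434,387)])[[3,0,1,2]]
obs={"w1":[(326,48),(480,46),(475,295),(338,297)],"top0":top,"side0":np.array([(325,354),(402,316),(489,422),(405,475)])}
f=lambda p,keys:np.concatenate([(w2p(n,pts(p,rim))*k-np.array(obs[n])).ravel() for n in keys])
for ks in(["w1"],["top0"],["side0"],["w1","top0","side0"]):
    r=least_squares(f,[.51,-.193,1.725],args=(ks,),x_scale=[.01,.01,.1]);p=r.x
    print(ks,(p*1e3)[:2],np.degrees(p[2]),"grip",1e3*(p[:2]-.1*np.array([np.cos(p[2]),np.sin(p[2])])),r.fun)
print(w2p("w1",pts(p,[(x,y,z) for z in(.004,.048) for x in(-.08,-.12) for y in(.01,-.01)]))*k)
E
```

```text
[ 0.5 -0.2  0.5]
['w1'] [ 510.5 -193.9] 99.04812787781044 grip [ 526.3 -292.6] [-5.  -3.3  5.  -4.   4.1  5.  -4.1  4.9]
['top0'] [ 507.4 -192.7] 98.76415338924305 grip [ 522.6 -291.6] [-2.4  1.6 -2.2 -1.2  1.  -2.   3.5  1.3]
['side0'] [ 510.4 -200.8] 98.39234760912828 grip [ 525.  -299.7] [-1.9 -1.  -0.  -2.9  2.4  0.3 -0.6  1.9]
['w1', 'top0', 'side0'] [ 509.9 -195. ] 98.83450556473912 grip [ 525.2 -293.8] [-5.3 -2.6  4.6 -2.6  2.9  6.1 -5.2  5.5 -1.1  0.2 -1.  -2.6  2.1 -3.5
  4.8 -0.3 -3.6 -2.9 -2.2 -5.   0.5 -3.2 -1.8 -1.5]
[[395.8 254.9]
 [413.9 254.7]
 [396.3 290.1]
 [414.1 290. ]
 [394.7 261.5]
 [414.6 261.3]
 [395.4 300. ]
 [414.8 299.8]]
```

```bash
python3 - <<'E'
from plan import *
plan([((.526,-.290,.10),down(8.9)),((.526,-.290,.016),down(8.9))],f=.06,step=.055)
E
```

```text
-> [ 0.526 -0.29   0.1  ] 4
[0.0047, 0.0503, 0.0003, 0.0007, -0.0022, -0.0001, 0.06]
[0.0047, 0.0503, 0.0003, 0.0007, -0.0022, -0.0001, 0.06]
[0.0047, 0.0503, 0.0002, 0.0007, -0.0022, -0.0001, 0.06]
[0.0047, 0.0503, 0.0002, 0.0007, -0.0022, -0.0001, 0.06]
-> [ 0.526 -0.29   0.016] 2
[-0.0, 0.042, -0.0, 0.0, -0.0, 0.0, 0.06]
[-0.0, 0.042, -0.0, 0.0, -0.0, 0.0, 0.06]
```

>>> apply_moves([
  [[0.0047, 0.05, 0, 0.0007, -0.0022, 0, 0.06], [0.0047, 0.05, 0, 0.0007, -0.0022, 0, 0.06], [0.0047, 0.05, 0, 0.0007, -0.0022, 0, 0.06], [0.0047, 0.05, 0, 0.0007, -0.0022, 0, 0.06], [0, 0, 0, 0, 0, 0, 0.06]],
])

```text
t: 3.65
eef_pos: [0.5247, -0.2851, 0.0998]
tool_rot: [[0.16, -0.003, 0.987], [-0.987, 0.005, 0.16], [-0.006, -1.0, -0.002]]
force: [0.1, -0.1, 1.0]
gripper_width: 0.0603
```

```bash
python3 - <<'E'
from plan import *
snap("wrist","w2");a=cv2.imread("pics/w2.png");cv2.imwrite("pics/w2b.png",cv2.resize(a,None,fx=1.42,fy=1.42))
s=manip.state();print(s["t"],s["eef_pos"],s["tool_rot"],s["force"])
E
```

```text
3.7 [ 0.52633878 -0.2866588   0.10227832] [[ 1.59551207e-01  7.70609087e-04  9.87189353e-01]
 [-9.87187142e-01  2.38047141e-03  1.59548991e-01]
 [-2.22702613e-03 -9.99996870e-01  1.14054247e-03]] [ 0.68180508 -0.57811358  0.07006179]
```

View pics/w2b.png

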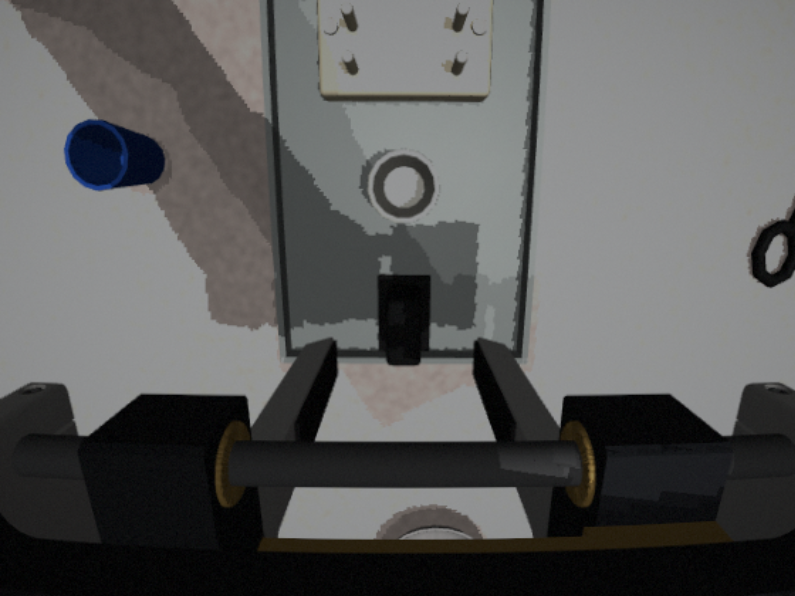

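Block (378-430, 275-363) sits centred between the fingers and yaw is aligned. The rim is lighter outside the dark lines. Descend and grip.

>>> apply_moves([
  [[0.003, 0.042, 0, 0, 0, 0, 0.06], [0, 0.03, 0, 0, 0, 0, 0.06], [0, 0.012, 0, 0, 0, 0, 0.06], [0, 0, 0, 0, 0, 0, 0.06]],
])

```text
t: 4.2
eef_pos: [0.5285, -0.2914, 0.0199]
tool_rot: [[0.159, 0.004, 0.987], [-0.987, -0.0, 0.159], [0.001, -1.0, 0.004]]
force: [-0.3, 0.4, 0.3]
gripper_width: 0.0595
```

>>> apply_moves([
  [[0, 0, 0, 0, 0, 0, 0.0], [0, 0, 0, 0, 0, 0, 0.0], [0, 0, 0, 0, 0, 0, 0.0], [0, 0, 0, 0, 0, 0, 0.0]],
])

```text
t: 4.7
eef_pos: [0.5274, -0.2915, 0.0187]
tool_rot: [[0.158, 0.003, 0.987], [-0.987, 0.0, 0.158], [0.0, -1.0, 0.003]]
force: [-0.8, -0.6, 0.0]
gripper_width: 0.0236
```

```bash
python3 - <<'E'
from plan import *
np.set_printoptions(precision=3,suppress=True)
print(p2w("top0",np.array([(612,195),(597,213)])/1.42,[.15,.09]),p2w("top0",np.array([(595,228)])/1.42,.0),p2w("side0",np.array([(565,437),(577,385)])/1.42,[0,.15]), p2w("top0",np.array([(510,190),(460,175)])/1.42,.006))
p=np.array([.5275,-.291,.018]);R=down(9.1)
plan([((.5275,-.291,.020),R),((.590,-.250,.020),down(3.7))],step=.015,f=0,p0=p,R0=R)
E
```

```text
[[ 0.697 -0.358  0.15 ]
 [ 0.685 -0.351  0.09 ]] [[ 0.681 -0.372  0.   ]] [[ 0.706 -0.381  0.   ]
 [ 0.694 -0.372  0.15 ]] [[ 0.752 -0.225  0.006]
 [ 0.782 -0.137  0.006]]
-> [ 0.527 -0.291  0.02 ] 1
[0.0, -0.002, 0.0, 0.0, 0.0, 0.0, 0]
-> [ 0.59 -0.25  0.02] 5
[-0.0061, 0.0, 0.0136, 0.0, 0.0188, 0.0, 0]
[-0.0064, 0.0, 0.0135, 0.0, 0.0188, 0.0, 0]
[-0.0066, 0.0, 0.0134, 0.0, 0.0188, 0.0, 0]
[-0.0069, 0.0, 0.0133, 0.0, 0.0188, 0.0, 0]
[-0.0071, 0.0, 0.0131, 0.0, 0.0188, 0.0, 0]
```

>>> apply_moves([
  [[0, 0, 0, 0, 0, 0, 0.0], [0, 0, 0, 0, 0, 0, 0.0]],
])

```text
t: 4.95
eef_pos: [0.5271, -0.2916, 0.0186]
tool_rot: [[0.158, 0.002, 0.987], [-0.987, 0.0, 0.158], [-0.0, -1.0, 0.002]]
force: [-1.2, 1.0, 3.7]
gripper_width: 0.0199
```

>>> apply_moves([
  [[0, -0.001, 0.003, 0, 0.004, 0, 0.0], [-0.003, 0, 0.0068, 0, 0.0094, 0, 0.0], [-0.003, 0, 0.0068, 0, 0.0094, 0, 0.0], [-0.003, 0, 0.0068, 0, 0.0094, 0, 0.0], [-0.003, 0, 0.0068, 0, 0.0094, 0, 0.0]],
])

```text
t: 5.58
eef_pos: [0.5562, -0.2747, 0.0194]
tool_rot: [[0.117, 0.003, 0.993], [-0.993, 0.001, 0.117], [-0.0, -1.0, 0.003]]
force: [-0.0, 0.1, -2.1]
gripper_width: 0.0196
```

>>> apply_moves([
  [[-0.0035, 0, 0.0067, 0, 0.0094, 0, 0.0], [-0.0035, 0, 0.0067, 0, 0.0094, 0, 0.0], [-0.0035, 0, 0.0067, 0, 0.0094, 0, 0.0], [-0.0035, 0, 0.0067, 0, 0.0094, 0, 0.0], [-0.0035, 0, 0.0067, 0, 0.0094, 0, 0.0]],
])

```text
t: 6.2
eef_pos: [0.5876, -0.2543, 0.0196]
tool_rot: [[0.07, 0.003, 0.998], [-0.998, 0.0, 0.07], [-0.0, -1.0, 0.003]]
force: [0.5, 0.8, -2.7]
gripper_width: 0.0197
```

>>> apply_moves([
  [[-0.0035, 0, 0.0037, 0, 0.0054, 0, 0.0], [0, 0, 0, 0, 0, 0, 0.0]],
])

```text
t: 6.45
eef_pos: [0.5909, -0.2502, 0.0195]
tool_rot: [[0.066, 0.003, 0.998], [-0.998, 0.001, 0.066], [-0.001, -1.0, 0.003]]
force: [0.5, -0.6, -2.7]
gripper_width: 0.0195
```

```bash
python3 - <<'E'
from plan import *
snap("wrist","w3");a=cv2.imread("pics/w3.png");cv2.imwrite("pics/w3b.png",cv2.resize(a,None,fx=1.42,fy=1.42))
snap("top","top3")
s=manip.state();print(s["t"],s["eef_pos"],s["tool_rot"],s["force"])
E
```

```text
6.55 [ 0.59036088 -0.25101667  0.01962184] [[ 6.46024648e-02  2.37922564e-03  9.97908243e-01]
 [-9.97911075e-01  2.45126009e-04  6.46020637e-02]
 [-9.09103782e-05 -9.99997140e-01  2.39009136e-03]] [-0.79374166 -0.6329293  -1.68066638]
```

View pics/w3b.png

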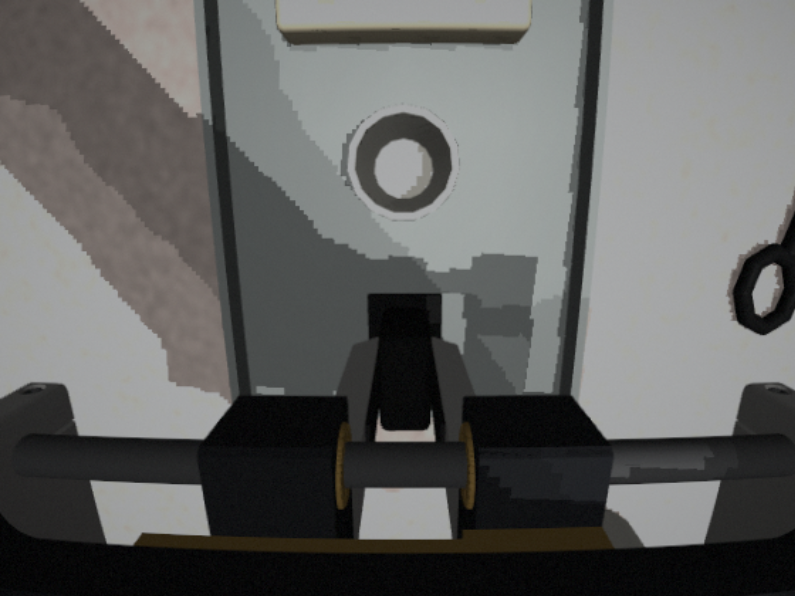

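The grip is good, and the wrist view doesn't reach the tray's front. Check alignment from the top view.

```bash
python3 -c "
from h import *
crop('top3',120,130,410,290,2.75,'top3c')"
```

```text
(no output)
```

View pics/top3c.png

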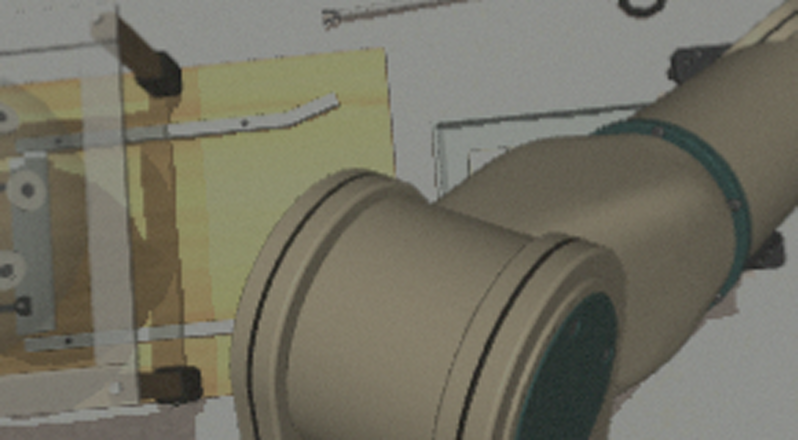

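Crop (2.75x, offset 120,130): tray's front right corner is at (436,126) with its right edge running to (640,105). The upper guide's inner edge runs (170,138)-(285,126), the lower guide's (100,332)-(230,321). The board corner is at (385,49).

```bash
python3 - <<'E'
from plan import *
np.set_printoptions(precision=4,suppress=True)
q=lambda l,z:p2w("top3",(np.array(l,float)+.0)/2.75+[120,130],z)[:,:2]
U=q([(170,138),(285,126)],.025);L=q([(100,332),(230,321)],.025);T=q([(436,126),(620,107)],.018);B=q([(385,49),(395,180)],.015)
print("U",U,"L",L,"T",T,"B",B)
a=lambda s:np.degrees(np.arctan2(*(s[0]-s[1])[::-1]))
print([a(s) for s in(U,L,T)],"edge",np.degrees(np.arctan2(*(B[0]-B[1])[::-1]))+90)
u=np.array([np.cos(np.radians(93.7)),np.sin(np.radians(93.7))]);n=np.array([-u[1],u[0]])
print("lat U,L,T",U@n,L@n,T@n,"mid guides",(U.mean(0)@n+L.mean(0)@n)/2)
s=manip.state();print("tool lat",np.array(s["eef_pos"][:2])@n,"front along",T[0]@u,"edge along",B@u)
E
```

```text
U [[0.6424 0.2175]
 [0.6503 0.1139]] L [[0.4707 0.2786]
 [0.4779 0.1632]] T [[ 0.6479 -0.0207]
 [ 0.6606 -0.1853]] B [[0.7208 0.0242]
 [0.6005 0.0171]]
[np.float64(94.3735269507094), np.float64(93.56436711937202), np.float64(94.41744352929292)] edge 93.40417949669711
lat U,L,T [-0.6551 -0.6563] [-0.4877 -0.4874] [-0.6452 -0.6473] mid guides -0.5716457219997599
tool lat -0.5729316570257418 front along -0.06243405682908469 edge along [-0.0224 -0.0217]
```

>>> apply_moves([
  [[0, -0.001, 0, 0, 0, 0.024, 0.0], [0, -0.0008, 0, 0, 0, 0.024, 0.0], [0, -0.0008, 0, 0, 0, 0.024, 0.0], [0, -0.0008, 0, 0, 0, 0.024, 0.0], [0, -0.0008, 0, 0, 0, 0.024, 0.0]],
])

```text
t: 7.18
eef_pos: [0.5906, -0.2513, 0.0239]
tool_rot: [[0.064, -0.005, 0.998], [-0.991, 0.121, 0.064], [-0.121, -0.993, 0.003]]
force: [-0.6, -0.2, -2.4]
gripper_width: 0.0194
```

```bash
python3 - <<'E'
from plan import *
snap("side","s4");crop("s4",180,90,380,340,2.4,"s4c")
s=manip.state();print(s["t"],s["eef_pos"],s["tool_rot"],s["force"],s["wrist_torque"])
E
```

```text
7.225 [ 0.59047562 -0.25255635  0.02400399] [[ 0.0631279  -0.00468342  0.99799446]
 [-0.99065558  0.12084452  0.06323079]
 [-0.1208983  -0.9926604   0.00298901]] [-0.38048814 -0.72362532 -1.35731673] [-0.50309665  0.09166285 -0.01064032]
```

View pics/s4c.png

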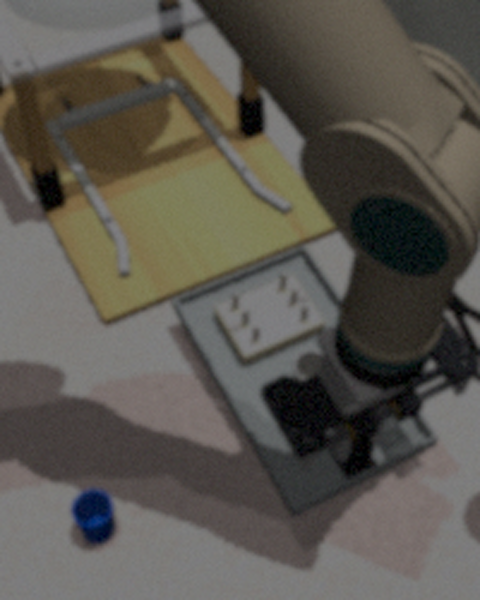

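Side view: the tray tilts front up with its shadow beneath, front left corner at crop (178,303), front right at (303,252). The cup is hidden behind the gripper. Check the front height.

```bash
python3 - <<'E'
from plan import *
u=np.array([np.cos(np.radians(93.7)),np.sin(np.radians(93.7))]);n=np.array([-u[1],u[0]])
for z in(.018,.03,.04,.05,.06):
    P=p2w("s4",np.array([(178,303),(303,252)])/2.4+[180,90],z)[:,:2];print(z,(P@u).round(4),(P@n).round(4))
E
```

```text
0.018 [-0.0485 -0.0483] [-0.5059 -0.6622]
0.03 [-0.0579 -0.0578] [-0.5026 -0.6565]
0.04 [-0.0658 -0.0656] [-0.4999 -0.6517]
0.05 [-0.0737 -0.0735] [-0.4971 -0.6469]
0.06 [-0.0816 -0.0814] [-0.4944 -0.6421]
```

>>> apply_moves([
  [[-0.0079, 0.00097, 0, 0, 0, 0, 0.0], [-0.0079, 0.00097, 0, 0, 0, 0, 0.0], [-0.0079, 0.00097, 0, 0, 0, 0, 0.0], [-0.0079, 0.00097, 0, 0, 0, 0, 0.0], [-0.0079, 0.00097, 0, 0, 0, 0, 0.0]],
])

```text
t: 7.85
eef_pos: [0.5881, -0.2104, 0.0238]
tool_rot: [[0.065, -0.005, 0.998], [-0.991, 0.12, 0.065], [-0.12, -0.993, 0.003]]
force: [0.9, -0.2, -3.2]
gripper_width: 0.0196
```

>>> apply_moves([
  [[-0.0079, 0.00097, 0, 0, 0, 0, 0.0], [-0.0079, 0.00097, 0, 0, 0, 0, 0.0], [-0.0079, 0.00097, 0, 0, 0, 0, 0.0], [-0.0079, 0.00097, 0, 0, 0, 0, 0.0]],
])

```text
t: 8.35
eef_pos: [0.586, -0.179, 0.0237]
tool_rot: [[0.065, -0.005, 0.998], [-0.991, 0.12, 0.065], [-0.12, -0.993, 0.003]]
force: [0.2, -0.6, -2.5]
gripper_width: 0.0198
```

>>> apply_moves([
  [[-0.0003, -0.003, 0, 0, 0, -0.02, 0.0], [-0.0003, -0.003, 0, 0, 0, -0.024, 0.0], [-0.0002, -0.003, 0, 0, 0, -0.024, 0.0], [-0.0001, -0.003, 0, 0, 0, -0.024, 0.0], [0, -0.0025, 0, 0, 0, -0.024, 0.0]],
])

```text
t: 8.98
eef_pos: [0.5861, -0.1796, 0.0385]
tool_rot: [[0.065, 0.003, 0.998], [-0.998, 0.003, 0.065], [-0.003, -1.0, 0.003]]
force: [0.7, -1.4, -1.3]
gripper_width: 0.0197
```

>>> apply_moves([
  [[0, 0, 0, 0, 0, -0.0045, 0.0], [0, 0, 0, 0, 0, 0, 0.0]],
])

```text
t: 9.22
eef_pos: [0.586, -0.1797, 0.0382]
tool_rot: [[0.065, 0.003, 0.998], [-0.998, -0.0, 0.065], [0.0, -1.0, 0.003]]
force: [0.5, -0.9, -2.3]
gripper_width: 0.02
```

```bash
cat > st.py <<'E'
from plan import *
np.set_printoptions(precision=4,suppress=True)
s=manip.state();u=np.array([np.cos(np.radians(93.7)),np.sin(np.radians(93.7))]);n=np.array([-u[1],u[0]])
p=np.array(s["eef_pos"]);R=s["tool_rot"];F=np.array(s["force"])
print("along",p[:2]@u,"lat",p[:2]@n,"z",p[2],"pitch",np.degrees(-np.arcsin(R[2][0])),"roll",np.degrees(np.arcsin(R[2][2])),"yaw",np.degrees(np.arctan2(R[1][2],R[0][2])),"F u,n,z",F[:2]@u,F[:2]@n,F[2],"M",np.array(s["wrist_torque"]))
E
python3 - <<'E'
from st import *
snap("side","s5");crop("s5",180,90,380,340,2.4,"s5c")
E
```

```text
along -0.21713588460547398 lat -0.5731568036827581 z 0.038184153899051096 pitch -0.024765860315770497 roll 0.15056442486122537 yaw 3.7242149269367695 F u,n,z -0.921704203623608 -0.483789103347745 -2.3341434234359837 M [-0.2804  0.0648 -0.0172]
```

View pics/s5c.png

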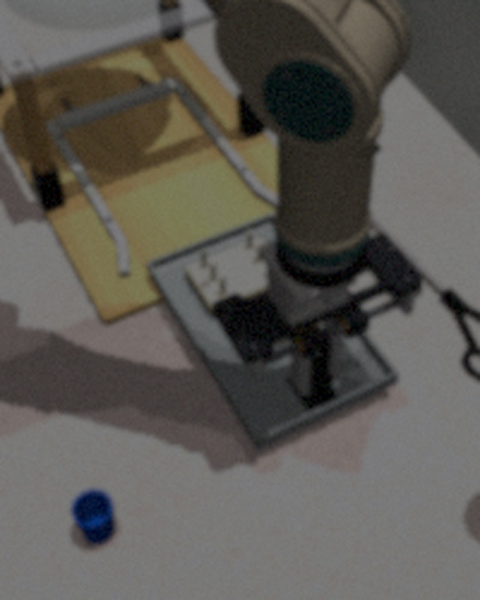

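Side view: the tray front is over the board, between the guide mouths. Lower gently to feel the board.

>>> apply_moves([
  [[0, 0.0005, 0, 0, 0, -0.004, 0.0], [0, 0.0005, 0, 0, 0, -0.004, 0.0], [0, 0, 0, 0, 0, 0, 0.0]],
])

```text
t: 9.65
eef_pos: [0.5859, -0.1797, 0.0371]
tool_rot: [[0.065, 0.003, 0.998], [-0.998, -0.008, 0.065], [0.008, -1.0, 0.002]]
force: [0.0, 0.4, -2.1]
gripper_width: 0.0201
```

```bash
python3 st.py
```

```text
along -0.2171136972805325 lat -0.5730811123508137 z 0.03708094656477062 pitch -0.4645940478933416 roll 0.14143450487441958 yaw 3.7136033432850737 F u,n,z 0.39128032606746366 -0.07340755974429422 -2.1145988899081214 M [-0.2963  0.0223 -0.015 ]
```

>>> apply_moves([
  [[0, 0.001, 0, 0, 0, 0, 0.0], [0, 0.001, 0, 0, 0, 0, 0.0], [0, 0, 0, 0, 0, 0, 0.0]],
])

```text
t: 10.02
eef_pos: [0.5859, -0.1798, 0.0351]
tool_rot: [[0.065, 0.003, 0.998], [-0.998, -0.008, 0.065], [0.008, -1.0, 0.003]]
force: [-0.9, -0.4, -1.7]
gripper_width: 0.0198
```

```bash
python3 st.py
```

```text
along -0.21723550948656348 lat -0.5730682055452209 z 0.035117315263520854 pitch -0.46643156832709465 roll 0.14503631300329958 yaw 3.7067161486607394 F u,n,z -0.3874064312792116 0.9715557484211766 -1.6706518683773486 M [-0.2767  0.0672 -0.0141]
```

>>> apply_moves([
  [[0, 0.001, 0, 0, 0, 0, 0.0], [0, 0.001, 0, 0, 0, 0, 0.0], [0, 0, 0, 0, 0, 0, 0.0]],
])

```text
t: 10.4
eef_pos: [0.586, -0.1797, 0.0332]
tool_rot: [[0.065, 0.003, 0.998], [-0.998, -0.008, 0.065], [0.008, -1.0, 0.003]]
force: [-0.6, 0.1, -2.2]
gripper_width: 0.0198
```

```bash
python3 st.py
```

```text
along -0.2171753457591022 lat -0.5731602473777712 z 0.0331622341796063 pitch -0.46301513368884595 roll 0.15072601959456286 yaw 3.711978879407976 F u,n,z 0.1253000335836056 0.6320939233052312 -2.2073114735909103 M [-0.2064  0.0374 -0.0058]
```

>>> apply_moves([
  [[0, 0.001, 0, 0, 0, 0, 0.0], [0, 0, 0, 0, 0, 0, 0.0]],
])

```text
t: 10.65
eef_pos: [0.5861, -0.1798, 0.0324]
tool_rot: [[0.065, 0.003, 0.998], [-0.998, -0.008, 0.065], [0.008, -1.0, 0.003]]
force: [0.5, -0.8, -0.1]
gripper_width: 0.0196
```

```bash
python3 st.py
```

```text
along -0.21729166610456233 lat -0.5732505248557351 z 0.032382481195992296 pitch -0.46363335080060086 roll 0.16590434593659562 yaw 3.7035738572637595 F u,n,z -0.864316962820573 -0.4807285498580265 -0.11084881553142589 M [0.0703 0.1809 0.0338]
```

>>> apply_moves([
  [[0, 0.001, 0, 0, 0, 0, 0.0], [0, 0, 0, 0, 0, 0, 0.0]],
])

```text
t: 10.9
eef_pos: [0.586, -0.1801, 0.0314]
tool_rot: [[0.065, 0.003, 0.998], [-0.998, -0.008, 0.065], [0.008, -1.0, 0.003]]
force: [-0.2, -0.4, 0.7]
gripper_width: 0.0197
```

```bash
python3 st.py
```

```text
along -0.21753016291277316 lat -0.5731989415587395 z 0.031359260991531676 pitch -0.4851977124630128 roll 0.1645665506836293 yaw 3.7076829497524897 F u,n,z -0.40598180438395576 0.24868537557991877 0.6663012941384181 M [0.008  0.3158 0.0706]
```

>>> apply_moves([
  [[0, -0.0007, 0, -0.004, 0, 0, 0.0], [-0.004, -4e-05, 0, 0, 0, 0, 0.0], [-0.006, -5e-05, 0, 0, 0, 0, 0.0], [-0.006, -5e-05, 0, 0, 0, 0, 0.0], [-0.006, -5e-05, 0, 0, 0, 0, 0.0]],
])

```text
t: 11.52
eef_pos: [0.5846, -0.1571, 0.0319]
tool_rot: [[0.065, -0.001, 0.998], [-0.998, -0.008, 0.065], [0.008, -1.0, -0.001]]
force: [0.1, -0.4, -0.8]
gripper_width: 0.0196
```

```bash
python3 st.py
```

```text
along -0.19450000952483792 lat -0.5732551325651339 z 0.03190533647976566 pitch -0.46095808141189526 roll -0.07039587108687982 yaw 3.7287230928828867 F u,n,z -0.44109107010650384 -0.10423314556562416 -0.7812278510731263 M [-0.1    -0.0798 -0.0269]
```

>>> apply_moves([
  [[-0.007, -6e-05, 0, 0, 0, 0, 0.0], [-0.007, -6e-05, 0, 0, 0, 0, 0.0], [-0.007, -6e-05, 0, 0, 0, 0, 0.0], [-0.007, -6e-05, 0, 0, 0, 0, 0.0], [-0.007, -6e-05, 0, 0, 0, 0, 0.0]],
])

```text
t: 12.15
eef_pos: [0.5823, -0.1224, 0.032]
tool_rot: [[0.065, -0.001, 0.998], [-0.998, -0.008, 0.065], [0.008, -1.0, -0.001]]
force: [-0.1, -0.2, -1.8]
gripper_width: 0.0197
```

```bash
python3 st.py
```

```text
along -0.15976618006034088 lat -0.5731763015656964 z 0.031964221013290384 pitch -0.46985028836917436 roll -0.07193605229539594 yaw 3.7086402142032364 F u,n,z -0.22657926350189891 0.13820028429806128 -1.8260964151464054 M [-0.1008 -0.0315 -0.0576]
```

>>> apply_moves([
  [[-0.006, -5e-05, 0, 0, 0, 0, 0.0], [-0.006, -5e-05, 0, 0, 0, 0, 0.0], [-0.006, -5e-05, 0, 0, 0, 0, 0.0], [-0.006, -5e-05, 0, 0, 0, 0, 0.0]],
])

```text
t: 12.65
eef_pos: [0.5808, -0.0986, 0.032]
tool_rot: [[0.065, -0.001, 0.998], [-0.998, -0.008, 0.065], [0.008, -1.0, -0.001]]
force: [-0.6, -1.0, -1.1]
gripper_width: 0.0195
```

```bash
python3 st.py
```

```text
along -0.13589237888133038 lat -0.5731818955243501 z 0.0319629082793396 pitch -0.47329267168375205 roll -0.07062186138271899 yaw 3.706394859651059 F u,n,z -0.9848382981838244 0.6950975128307406 -1.0722473675699802 M [-0.1227 -0.0602 -0.1178]
```

>>> apply_moves([
  [[-0.005, -5e-05, -0.001, 0, 0, 0, 0.0], [-0.005, -5e-05, 0, 0, 0, 0, 0.0], [-0.005, -5e-05, 0, 0, 0, 0, 0.0]],
])

```text
t: 13.02
eef_pos: [0.5787, -0.0838, 0.032]
tool_rot: [[0.065, -0.001, 0.998], [-0.998, -0.008, 0.065], [0.008, -1.0, -0.001]]
force: [-0.1, -1.2, -0.1]
gripper_width: 0.0197
```

```bash
python3 st.py
```

```text
along -0.12100275715537091 lat -0.5721295398250591 z 0.03199035726243209 pitch -0.4730353853645117 roll -0.07424057966560135 yaw 3.703012378145081 F u,n,z -1.1854610698960903 0.15339198496205214 -0.10960087076959024 M [-0.0951 -0.044  -0.0175]
```

>>> apply_moves([
  [[-0.006, -5e-05, 0, 0, 0, 0, 0.0], [-0.006, -5e-05, 0, 0, 0, 0, 0.0], [-0.006, -5e-05, 0, 0, 0, 0, 0.0], [-0.006, -5e-05, 0, 0, 0, 0, 0.0]],
])

```text
t: 13.52
eef_pos: [0.5773, -0.0597, 0.032]
tool_rot: [[0.065, -0.001, 0.998], [-0.998, -0.008, 0.065], [0.008, -1.0, -0.001]]
force: [-0.1, -1.2, -0.3]
gripper_width: 0.0198
```

```bash
python3 st.py
```

```text
along -0.09679142248809187 lat -0.5722070703070972 z 0.031992653112275796 pitch -0.471390733753076 roll -0.07002329101510885 yaw 3.7170351818859313 F u,n,z -1.172248844661757 0.14653272825301097 -0.29618743912392886 M [-0.1366 -0.0161  0.0055]
```

>>> apply_moves([
  [[-0.007, -6e-05, 0, 0, 0, 0, 0.0], [-0.007, -6e-05, 0, 0, 0, 0, 0.0], [-0.007, -6e-05, 0, 0, 0, 0, 0.0], [-0.007, -6e-05, 0, 0, 0, 0, 0.0], [-0.007, -6e-05, 0, 0, 0, 0, 0.0]],
])

```text
t: 14.15
eef_pos: [0.575, -0.0247, 0.032]
tool_rot: [[0.065, -0.001, 0.998], [-0.998, -0.008, 0.065], [0.008, -1.0, -0.001]]
force: [-0.1, -1.5, -1.8]
gripper_width: 0.0197
```

```bash
python3 st.py
```

```text
along -0.06177044936446285 lat -0.5721765951516451 z 0.03201493697513448 pitch -0.47034296905503686 roll -0.07050416505905645 yaw 3.710571363656373 F u,n,z -1.4481870394867769 0.20583792844309157 -1.7645664024203331 M [-0.1205 -0.0578 -0.0837]
```

>>> apply_moves([
  [[-0.007, -6e-05, 0, 0, 0, 0, 0.0], [-0.007, -6e-05, 0, 0, 0, 0, 0.0], [-0.007, -6e-05, 0, 0, 0, 0, 0.0], [-0.007, -6e-05, 0, 0, 0, 0, 0.0], [-0.007, -6e-05, 0, 0, 0, 0, 0.0]],
])

```text
t: 14.78
eef_pos: [0.5727, 0.0102, 0.032]
tool_rot: [[0.065, -0.001, 0.998], [-0.998, -0.008, 0.065], [0.008, -1.0, -0.001]]
force: [-0.5, -0.1, -0.6]
gripper_width: 0.0195
```

```bash
python3 st.py
```

```text
along -0.02677482391609953 lat -0.5722033429487665 z 0.0320182733345562 pitch -0.4724439697002465 roll -0.06734995827645034 yaw 3.7114765386908393 F u,n,z -0.0622448405260563 0.5085074610931063 -0.6132502225343089 M [-0.1602 -0.0805 -0.0587]
```

>>> apply_moves([
  [[-0.007, -6e-05, 0, 0, 0, 0, 0.0], [-0.007, -6e-05, 0, 0, 0, 0, 0.0], [-0.007, -6e-05, 0, 0, 0, 0, 0.0], [-0.007, -6e-05, 0, 0, 0, 0, 0.0], [-0.007, -6e-05, 0, 0, 0, 0, 0.0]],
])

```text
t: 15.4
eef_pos: [0.5704, 0.0451, 0.032]
tool_rot: [[0.065, -0.001, 0.998], [-0.998, -0.008, 0.065], [0.008, -1.0, -0.001]]
force: [-0.0, -1.2, 0.0]
gripper_width: 0.0196
```

```bash
python3 st.py
```

```text
along 0.008220524633552072 lat -0.5721458168191318 z 0.032030360702483995 pitch -0.4707376892617578 roll -0.07198117537799585 yaw 3.707365494400574 F u,n,z -1.2422667881903158 0.11256141299127151 0.02560224377001752 M [-0.1544 -0.025  -0.0123]
```

>>> apply_moves([
  [[-0.005, -4e-05, 0, 0, 0, 0, 0.0], [-0.005, -4e-05, 0, 0, 0, 0, 0.0], [-0.005, -4e-05, 0, 0, 0, 0, 0.0], [-0.005, -4e-05, 0, 0, 0, 0, 0.0]],
])

```text
t: 15.9
eef_pos: [0.5692, 0.0649, 0.032]
tool_rot: [[0.065, -0.001, 0.998], [-0.998, -0.008, 0.065], [0.008, -1.0, -0.001]]
force: [0.2, -0.8, -0.6]
gripper_width: 0.02
```

```bash
python3 - <<'E'
from st import *
snap("side","s6");crop("s6",160,60,380,300,2.5,"s6c")
E
```

```text
along 0.02802174482618821 lat -0.5721763549387058 z 0.032038890662698244 pitch -0.473474179123846 roll -0.06757414761581101 yaw 3.7012446327249786 F u,n,z -0.8556074091154469 -0.17298047994674406 -0.637746065883333 M [-0.1324 -0.0619 -0.0583]
```

View pics/s6c.png

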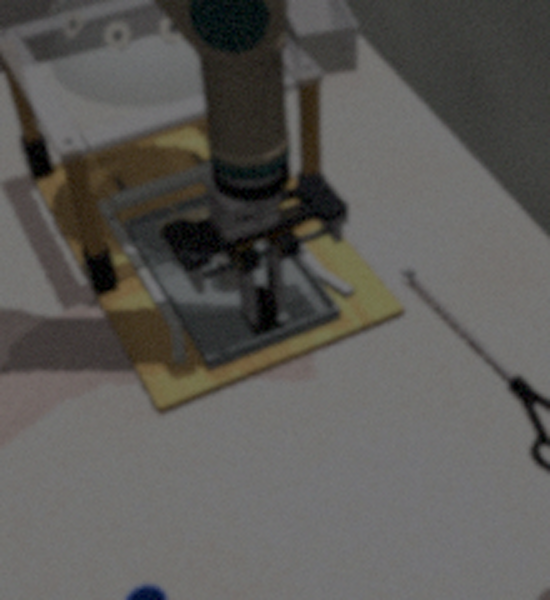

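Side view: the tray is between the guides with its front nearing the stop; grip block and tray rear edge are at crop (265,310) and (210,365)-(340,315). Now feel for the stop slowly.

>>> apply_moves([
  [[-0.004, -3e-05, 0, 0, 0, 0, 0.0], [-0.004, -3e-05, 0, 0, 0, 0, 0.0], [-0.004, -3e-05, 0, 0, 0, 0, 0.0], [-0.003, -3e-05, 0, 0, 0, 0, 0.0]],
])

```text
t: 16.45
eef_pos: [0.5682, 0.08, 0.032]
tool_rot: [[0.065, -0.001, 0.998], [-0.998, -0.008, 0.065], [0.008, -1.0, -0.001]]
force: [-0.9, -0.6, -0.4]
gripper_width: 0.0197
```

```bash
python3 st.py; python3 -c "
from h import *
print(manip.get_image('wrist')['hand_eye'][:3])"
```

```text
along 0.043124820793300996 lat -0.572180772123646 z 0.0320235977391867 pitch -0.46518042186993364 roll -0.06858142394685984 yaw 3.7184998839383385 F u,n,z -0.555413219531229 0.9002706556294975 -0.38677997019537264 M [-0.1773 -0.0283 -0.0496]
[[-4.29069307e-04  9.68073384e-01  2.50666591e-01 -7.31905935e-02]
 [-5.25249760e-04 -2.50666798e-01  9.68073283e-01 -1.79789916e-01]
 [ 9.99999770e-01  2.83707965e-04  6.16033742e-04  6.59071989e-04]]
```

>>> apply_moves([
  [[-0.0025, -2e-05, 0, 0, 0, 0, 0.0], [-0.0025, -2e-05, 0, 0, 0, 0, 0.0], [-0.0025, -2e-05, 0, 0, 0, 0, 0.0], [-0.0025, -2e-05, 0, 0, 0, 0, 0.0]],
])

```text
t: 17.0
eef_pos: [0.5675, 0.0897, 0.032]
tool_rot: [[0.065, -0.001, 0.998], [-0.998, -0.008, 0.065], [0.008, -1.0, -0.001]]
force: [-0.0, -1.0, -0.1]
gripper_width: 0.02
```

```bash
python3 st.py
```

```text
along 0.05289628049502142 lat -0.5721499673976254 z 0.03200649196214092 pitch -0.47378689619079917 roll -0.07161296234857872 yaw 3.70749725580605 F u,n,z -1.027811220647176 0.09015648479682335 -0.1355925953379854 M [-0.1204 -0.0223 -0.0499]
```

>>> apply_moves([
  [[-0.002, -2e-05, 0, 0, 0, 0, 0.0], [-0.002, -2e-05, 0, 0, 0, 0, 0.0], [-0.002, -2e-05, 0, 0, 0, 0, 0.0], [-0.002, -2e-05, 0, 0, 0, 0, 0.0]],
])

```text
t: 17.5
eef_pos: [0.567, 0.0977, 0.032]
tool_rot: [[0.065, -0.001, 0.998], [-0.998, -0.008, 0.065], [0.008, -1.0, -0.001]]
force: [0.3, -0.9, -0.4]
gripper_width: 0.0201
```

```bash
python3 st.py
```

```text
along 0.06087042543503016 lat -0.5721324819791431 z 0.03200020275982022 pitch -0.4723542867508084 roll -0.07451739504694635 yaw 3.707905035168167 F u,n,z -0.9270119748124713 -0.25271306256232706 -0.4006602790756616 M [-0.1256 -0.0079 -0.0966]
```

>>> apply_moves([
  [[-0.002, -2e-05, 0, 0, 0, 0, 0.0], [-0.002, -2e-05, 0, 0, 0, 0, 0.0], [-0.002, -2e-05, 0, 0, 0, 0, 0.0]],
])

```text
t: 17.88
eef_pos: [0.5666, 0.1037, 0.032]
tool_rot: [[0.065, -0.001, 0.998], [-0.998, -0.008, 0.065], [0.008, -1.0, -0.001]]
force: [-0.5, 0.1, -1.4]
gripper_width: 0.0195
```

```bash
python3 st.py
```

```text
along 0.06688635186667173 lat -0.5721472102772828 z 0.03203122466227819 pitch -0.472806365260225 roll -0.07214152526841179 yaw 3.709090888057961 F u,n,z 0.09438273376368508 0.5423267098355844 -1.4055335763662447 M [-0.1565 -0.0295 -0.0542]
```

>>> apply_moves([
  [[-0.002, -2e-05, 0, 0, 0, 0, 0.0], [-0.002, -2e-05, 0, 0, 0, 0, 0.0], [-0.002, -2e-05, 0, 0, 0, 0, 0.0]],
])

```text
t: 18.25
eef_pos: [0.567, 0.1074, 0.0324]
tool_rot: [[0.064, 0.001, 0.998], [-0.998, -0.011, 0.064], [0.011, -1.0, 0.0]]
force: [1.4, -6.7, 1.0]
gripper_width: 0.0196
```

```bash
python3 st.py
```

```text
along 0.07061179027664118 lat -0.5727069687738543 z 0.03235809029989225 pitch -0.6438186397322622 roll 0.007137993278129016 yaw 3.6741467378572072 F u,n,z -6.7866980287068674 -0.936899414124255 1.0221307893235627 M [-1.4338  0.0248  0.1241]
```

>>> apply_moves([
  [[-0.002, -2e-05, 0, 0, 0, 0, 0.0], [-0.002, -2e-05, 0, 0, 0, 0, 0.0], [-0.002, -2e-05, 0, 0, 0, 0, 0.0]],
])

```text
t: 18.62
eef_pos: [0.5671, 0.1078, 0.0328]
tool_rot: [[0.061, 0.002, 0.998], [-0.998, -0.018, 0.061], [0.018, -1.0, 0.001]]
force: [0.1, -16.5, 1.9]
gripper_width: 0.02
```

```bash
python3 st.py
```

```text
along 0.07093827344156438 lat -0.5728579249561035 z 0.0328242985771994 pitch -1.0328391132607888 roll 0.06581616487553549 yaw 3.509732394239531 F u,n,z -16.46288194824312 0.9490518031414085 1.9222928258021446 M [-3.5373  0.1524  0.1547]
```

>>> apply_moves([
  [[0.005, 0, 0, 0, 0, 0, 0.0], [0.005, 0, 0, 0, 0, 0, 0.0]],
])

```text
t: 18.88
eef_pos: [0.5661, 0.106, 0.0319]
tool_rot: [[0.065, -0.002, 0.998], [-0.998, -0.008, 0.065], [0.007, -1.0, -0.002]]
force: [-0.1, 0.2, -2.6]
gripper_width: 0.0198
```

```bash
python3 st.py; python3 - <<'E'
from st import *
P=p2w("top3",np.array([(50,160),(52,325),(15,330),(18,170)])/2.75+[120,130],.034)[:,:2];print(P@u+.022)
snap("top","top7");crop("top7",110,140,310,290,4,"top7c")
E
```

```text
along 0.06923326771730132 lat -0.5717155899564619 z 0.031861285193930125 pitch -0.4231362393853853 roll -0.12971533851995806 yaw 3.7218423250858184 F u,n,z 0.19522584615353236 0.07426626609047564 -2.578485156753102 M [-0.2497  0.0287 -0.0576]
along 0.06923326771730132 lat -0.5717155899564619 z 0.031861285193930125 pitch -0.4231362393853853 roll -0.12971533851995806 yaw 3.7218423250858184 F u,n,z 0.19522584615353236 0.07426626609047564 -2.578485156753102 M [-0.2497  0.0287 -0.0576]
[0.3042 0.309  0.3422 0.3336]
```

View pics/top7c.png

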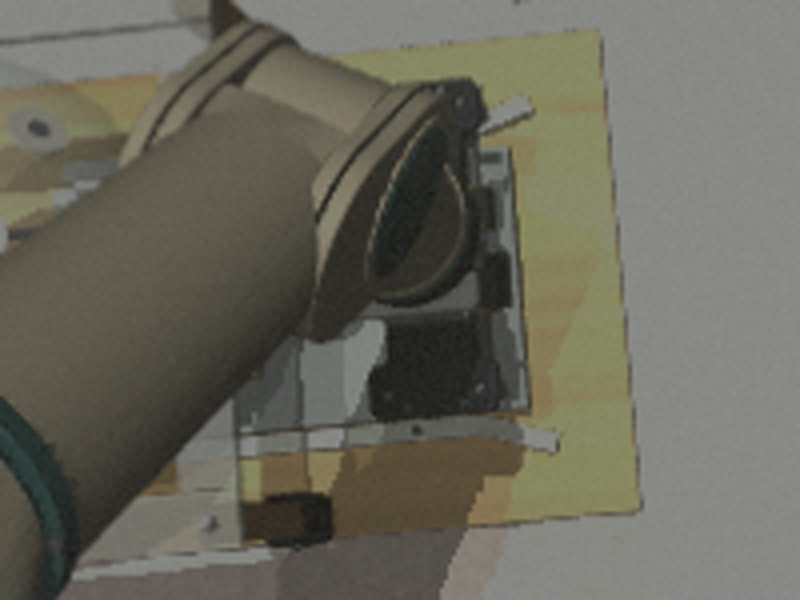

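The flange edge measured at x≈0.304-0.309 puts the stop face at ≈0.320-0.325. Contact came with the front at ≈0.322, so this is the stop. Lay the tray flat.

>>> apply_moves([
  [[0, 0.0005, 0, 0.001, 0, 0.004, 0.0], [0, 0.0005, 0, 0, 0, 0.0035, 0.0], [0, 0, 0, 0, 0, 0, 0.0]],
])

```text
t: 19.3
eef_pos: [0.5665, 0.106, 0.0312]
tool_rot: [[0.065, -0.0, 0.998], [-0.998, -0.0, 0.065], [0.0, -1.0, -0.0]]
force: [0.8, -0.5, -2.7]
gripper_width: 0.0198
```

```bash
python3 st.py
```

```text
along 0.06921594169742379 lat -0.5721747467580719 z 0.03115983809143865 pitch -0.009417194042448354 roll -0.01043939797933275 yaw 3.7318128932815893 F u,n,z -0.5240467531884743 -0.7685365400990272 -2.7359953226902545 M [-0.2235  0.0465  0.0547]
```

>>> apply_moves([
  [[0, 0.0005, 0, 0, 0, 0, 0.0], [0, 0, 0, 0, 0, 0, 0.0]],
])

```text
t: 19.55
eef_pos: [0.5665, 0.1059, 0.031]
tool_rot: [[0.065, -0.0, 0.998], [-0.998, -0.0, 0.065], [0.0, -1.0, -0.0]]
force: [-2.7, 0.8, 4.5]
gripper_width: 0.0199
```

```bash
python3 st.py
```

```text
along 0.069085663175199 lat -0.5721995150792876 z 0.030989200555637704 pitch -0.010746063664447497 roll -0.004190982967435483 yaw 3.724335362017936 F u,n,z 1.0167580242555527 2.6359650802251138 4.494367789199513 M [-0.191   0.192   0.0363]
```

>>> apply_moves([
  [[-0.001, -0.0003, 0, 0, 0, 0, 0.0], [-0.001, 0, 0, 0, 0, 0, 0.0], [-0.0007, 0, 0, 0, 0, 0, 0.0]],
])

```text
t: 19.92
eef_pos: [0.5668, 0.1074, 0.0309]
tool_rot: [[0.064, 0.001, 0.998], [-0.998, -0.002, 0.064], [0.002, -1.0, 0.001]]
force: [-0.7, -2.9, 0.4]
gripper_width: 0.0199
```

```bash
python3 st.py
```

```text
along 0.07055146385792861 lat -0.572543623743711 z 0.030937252287663967 pitch -0.12261041205420797 roll 0.032581522476383254 yaw 3.6873054817751334 F u,n,z -2.822844883258594 0.9112835260182175 0.35457199276266155 M [-0.9467 -0.0793  0.0063]
```

Same stop position with the tray flat. Hold a light push, then open.

>>> apply_moves([
  [[-0.0012, 0, 0, 0, 0, 0, 0.0], [0, 0, 0, 0, 0, 0, 0.0]],
])

```text
t: 20.18
eef_pos: [0.5669, 0.1075, 0.0309]
tool_rot: [[0.064, 0.001, 0.998], [-0.998, -0.003, 0.064], [0.003, -1.0, 0.001]]
force: [1.3, -4.3, -0.9]
gripper_width: 0.0197
```

```bash
python3 st.py
```

```text
along 0.07065381394057538 lat -0.5726848296934701 z 0.03094311943937338 pitch -0.19738401732894523 roll 0.05363483873446256 yaw 3.652196516658257 F u,n,z -4.384550131255757 -1.0454372919883943 -0.863098631671988 M [-1.3146 -0.2251  0.0648]
```

>>> apply_moves([
  [[0, 0, 0, 0, 0, 0, 0.05], [0, 0, 0, 0, 0, 0, 0.05], [0, 0, 0, 0, 0, 0, 0.05], [0, 0, 0, 0, 0, 0, 0.05]],
])

```text
t: 20.68
eef_pos: [0.5662, 0.1099, 0.0309]
tool_rot: [[0.065, -0.0, 0.998], [-0.998, -0.0, 0.065], [0.0, -1.0, -0.0]]
force: [0.1, 0.5, -0.0]
gripper_width: 0.0497
```

```bash
python3 st.py
```

```text
along 0.07310346303300018 lat -0.5720843327232874 z 0.030940880290307782 pitch -0.013247298015334363 roll -0.020864947721941265 yaw 3.728131459805837 F u,n,z 0.5009051601827504 -0.177088302688872 -0.02258514472348338 M [-0.0389  0.0887  0.0832]
```

Released. Raise straight up, then back out and look.

>>> apply_moves([
  [[0, -0.015, 0, 0, 0, 0, 0.05], [0, -0.025, 0, 0, 0, 0, 0.05], [0, -0.03, 0, 0, 0, 0, 0.05], [0.02, -0.03, 0, 0, 0, 0, 0.05], [0.03, -0.03, 0, 0, 0, 0, 0.05]],
])

```text
t: 21.3
eef_pos: [0.5696, 0.0601, 0.1629]
tool_rot: [[0.067, 0.001, 0.998], [-0.998, -0.0, 0.067], [0.0, -1.0, 0.001]]
force: [0.7, -1.4, -0.4]
gripper_width: 0.0502
```

>>> apply_moves([
  [[0.05, -0.02, 0, 0, 0, 0, 0.05], [0.055, 0, 0, 0, 0, 0, 0.05], [0.055, 0, 0, 0, 0, 0, 0.05], [0.04, 0, 0, 0, 0, 0, 0.05], [0, 0, 0, 0, 0, 0, 0.05]],
])

```text
t: 21.92
eef_pos: [0.5819, -0.1448, 0.1826]
tool_rot: [[0.058, 0.001, 0.998], [-0.998, -0.004, 0.058], [0.004, -1.0, 0.001]]
force: [-0.2, 0.2, -0.5]
gripper_width: 0.0502
```

```bash
python3 - <<'E'
from st import *
print(s["t"])
snap("top","top8");snap("side","s8")
crop("top8",30,130,310,300,2.0,"a");crop("s8",150,30,360,260,2,"b")
a=cv2.imread("pics/a.png");b=cv2.imread("pics/b.png");H=max(a.shape[0],b.shape[0])
a=a[:, 160:];c=np.zeros((H,a.shape[1]+b.shape[1],3),np.uint8);c[:a.shape[0],:a.shape[1]]=a;c[:b.shape[0],a.shape[1]:]=b
cv2.imwrite("pics/end.png",cv2.convertScaleAbs(c,alpha=1.4));print(c.shape)
E
```

```text
along -0.1820960229774882 lat -0.5713069702226637 z 0.1826475183062907 pitch -0.20837284402862452 roll 0.061053327624437055 yaw 3.320425713865983 F u,n,z 0.199350082831076 0.18797782184819087 -0.4906451296271229 M [0.0374 0.0828 0.014 ]
21.925
(460, 820, 3)
```

View pics/end.png

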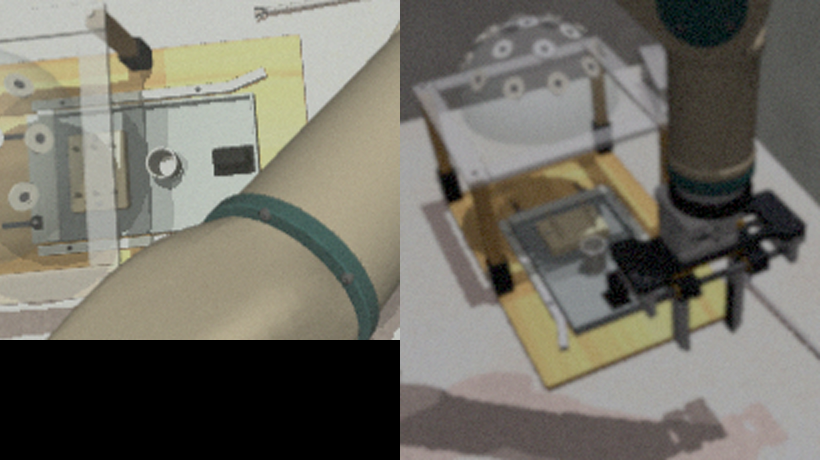

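The tray is in the guides with its front under the flange at the stop, the cup standing at (165,165), and the gripper clear of everything. Hand it in.

```bash
python3 -c "
from plant import manip
print(manip.job_done())"
```

```text
the job is handed in; nothing more can be done
None
```

The tray is loaded in the box trainer, home against the rear stop, and I handed the job in at about 22 s of the 58 s allowed. I gripped its block, slid it to the board, raised its front onto the board, and slid it in between the guides and under the flange until it met the stop. Then I laid it flat, pressed it home lightly and let go.

**Stop contact:** it came twice at the same place, first with the rear raised slightly and then with the tray flat. The front was about 322 mm in from the loading edge. That agrees with the 320–325 mm I estimated from the flange edge in the top view, so I take it as the stop and not a snag.

**Forces:** the highest reading was about 16.5 N, when I pressed slightly further than intended at the first touch, and I backed off at once. The final push was about 4 N.

**Last pictures:** the tray sits between the guides with its front under the flange and looks flat. The cup is standing and the gripper is clear. I measured flatness only by feel: the level tray met the board before I released it. I never went near the bottle, grasper or dish; the last crops show only part of the grasper and not the other two.

**Disagreement:** the top and side cameras differed by about 8 mm along the slide direction. I relied on touch for the stop.

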